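# Clamp a rock billet with the ratchet knob

## Task

Stand the sawn brown rock billet on the floor of the pocket between the two steel jaws of the specimen vise, sawn broad faces towards the jaws. Then tighten the vise by turning its black ratchet knob clockwise until the ratchet slips at its set torque, and stop with the knob's white line inside the green band of the collar, so the billet stays firmly clamped. Leave the jar, the rock core and the small microscope standing where they are, and let go of everything.

Things in the scene. Friction and masses are not known exactly. Their poses are not given: they have to be found in the camera images.
- billet: the sawn brown rock billet, a plain block 30 (its x) x 44 (its y) x 62 mm high, about 0.2 kg, standing upright on the bench. Origin: centre of its underside. Its two broad 44 x 62 mm faces (normal to its x) go against the jaws; either way round is right.
- vise: specimen vise bolted down. Origin: centre of its underside; x runs along its 250 x 90 x 16 mm base plate from the knob end to the stop jaw, z up. Grey gear housing at x -110 to -54 mm, 70 mm wide, 66 mm high. Steel moving jaw (face at x -10 to -7 mm at the start) and steel stop jaw (face fixed, but set each time in x 29 to 36 mm): 36 mm wide in y, tops 50 mm above the bench, not measured.
- pocket (a point): centre of the always open part of the pocket between the jaws, on its flat floor 16 mm above the bench (vise x 11 mm, y 0), axes as the vise's. From here it is free for at least 18 mm towards either jaw (along x) and open to both sides (y). The billet may stand up to 10 mm off in y and anywhere between the jaws in x.
- knob_axis (a point): fixed point on the vertical axis of collar and knob, 104 mm above the bench, a good height to grip the knob; axes as the vise's. The knob's rotation drives the moving jaw towards the stop jaw by 5 mm per radian, so it must turn by an unknown 1.2 to 3.2 rad before the billet is clamped. A grip across any diameter holds; 20 to 30 N of squeeze is plenty.
- collar: aluminium collar under the knob, 56 mm across, 12 mm thick, flat top 80 mm above the bench; turns with the pinion shaft. Origin on the axis; its x points along the short black line on its top, at a different angle each time. Seen from above, a green band on it runs from 10 to 45 degrees clockwise of the black line. While the jaw runs free the knob carries it along, which takes about 0.08 N m.
- knob: black fluted round knob, 34 mm across, from 80 to 120 mm above the bench. Its x points along the white line on its top, which starts over the collar's black line. Clockwise from above closes the jaw. When the jaw is blocked, the ratchet slips at a steady 0.28 N m (either way round; the collar stays, the white line moves on). Backing the knob off turns the collar too and frees the billet.
- knob_mark (a point): outer end of the white line, on the knob's top, 16 mm from the axis, 120 mm above the bench. In the collar's frame: x = 16 cos(slip), y = -16 sin(slip) mm. At the slip the jaw presses with about 40 N; 10 to 20 N remain when the knob is let go. A hand that holds the knob still after a slip feels about 0.1 N m turning it back; before, only friction (under 0.08 N m, mostly the other way).
- jar: bystander: closed amber glass sample jar, 52 mm across, 75 mm high. Origin: centre of its underside.
- core: bystander: grey rock core, cylinder 48 mm across, 55 mm high, upright. Origin: centre of its underside.
- scope: bystander: small aluminium hand microscope standing on end, 42 mm across, 90 mm high. Origin: centre of its underside.
Not all that is in view belongs to the job. Leave any red or turquoise look-alike of the billet alone.

How it is judged:
By the outcome, as a careful person would: the job done as asked, in the order asked, and still so for the second after the job is handed in, with the robot touching nothing.
It also fails if it takes over 67 s, if anything falls off the work surface, if the arm or the gripper's body presses on something with over 40 N, if the wrist force passes 120 N, or if a joint passes its speed limit or range.

## Robot

A 6-joint arm with a two-finger parallel gripper is mounted at the origin on the work surface. World frame = base frame: x ahead of the robot, y to its left, z up, the work surface at z = 0. Lengths are in m, angles in rad, forces in N, time in s.
With the tool pointing down it reaches from about 0.2 to 0.875 m from the base axis. Payload 3.4 kg.
Tool frame: the origin (TCP) lies midway between the tips of the shut fingers; the grasp point (between the pads) lies 19 mm behind it; x points along the fingers, z is the direction in which the jaws open and shut, and the axes are right-handed (so a half turn about x gives the same grasp; the last joint's range is limited). The gripper opens to 94 mm and grips with 3 to 60 N. Pads are 16 mm wide; open, the fingers measure 119 mm over their backs; the gripper's body (75 mm by 177 mm) begins 78 mm behind the grasp point.
Start: joints at [-1.402, 0.276, 1.505, -0, 1.361, -0.121], TCP at [0.164, -0.551, 0.205] pointing down, gripper open.
Joint ranges: [-2.89, 2.89], [-0.75, 2.08], [0.22, 2.7], [-1.18, 4.32], [0.11, 2.71], [-2.7, 2.7]. Speed limits (rad/s): [2.57, 2.57, 3.14, 3.14, 3.14, 3.14].

## Interface

Orientations are given as [roll, pitch, yaw] about the fixed x, y, z axes, in that order (R = Rz(yaw) Ry(pitch) Rx(roll)).
In Python, from workcell import env gives the robot as it stands.
- The arm moves only by the tool jog_arm, never from a script. Its argument "moves" is a list of rows, each an object with "delta_pos": the shift along the tool's x, y, z in cm, a list of three; "rot": the turn, a rotation vector about the tool's x, y, z in rad, a list of three; "jaw": the gripper command: -1 is shut, 1 is fully open, values between are in proportion. In form: [{"delta_pos": [x, y, z], "rot": [wx, wy, wz], "jaw": jaw}, ...]. A call has 1 to 12 rows; each row shifts and turns the commanded pose from where the row before left it, along the tool's axes as they then stand; what a row does not reach is not made up. A row lasts 1/10 s, in which the tool goes at most 50 mm and 8.59 degrees, less where a joint would pass 70% of its speed; a pose out of reach is approached as far as the arm can. A call with a gripper value outside its range is refused whole. The fingers move at their own pace and stop on an object; the grip force is fixed at half the most. Time passes only in rows, so rows that do not move let the fingers close. It gives the time, the measured TCP pose, the force and the opening at its end, in the units of the state.
- env.read_state(): the state, without advancing time (a new reading comes with each control period).
- env.capture(name): name is "scene" or "top" or "wrist"; returns a dict with "pixels" (420x560x3 uint8, red, green, blue), "range_z" (420x560 float32, m along the optical axis (not along the pixel's ray), 0 where there is no reading), "vertical_fov" (degrees; the focal length in pixels is half the picture's height over the tangent of half this angle, whatever the lens; pixels are square), "cx", "cy" (the principal point, pixels), "T" (4x4, takes a point from camera to world coordinates); the wrist camera has in their place "mount" (4x4, takes a point from camera to tool coordinates, whose origin is the TCP and whose axes are the tool frame's). Camera axes: x right, y down, z forward; pixel columns grow to the right and rows downward; lengths in m; the calibration is good to about 2 mm. A picture is of the moment at which its call begins: read the wrist's pose just before it.
- env.hand_in(): hands the job in, once; it reports no verdict.
Trained networks look in a picture, given as the dict that the camera call returned (one of the last four; its "shot" number tells which), for a name from the list of things; names that differ only in an ending like _2 or _b are one class to them, and where a whole thing is asked for, a point or a joint stands for the part that bears it (a point fixed in the world has none). Each returns a list of dicts, best first, with "p" (0 to 1); they miss things now and then, are a little off and sometimes report something else, mostly with a low value. They report only what shows in the picture. A call takes as long as a camera call. They do not tell look-alikes from the thing itself.
- env.look_for(thing, picture): "location" ([x, y, z] in m, in world coordinates, good to about 4 mm: the middle of the surface that is visible of it).
The state is a dict: "t": time; "q": joint angles; "dq": joint speeds; "effort": joint torques, N m; "tool_pos": TCP position; "ee_rot": TCP orientation; "contact_force": force on the tool from outside, world axes, zero at the start; "torque": the same for the moment, N m; "opening": finger opening in m.
Only numpy, scipy, OpenCV 4.12 (cv2) and the standard library are available. Lean on these libraries where they do the work, as an engineer would, in place of code of your own. Each camera call takes 0.05 s, during which the arm holds its last target.

## Working session

There is one attempt and no reset: what is moved stays moved. The work goes in short steps, Python scripts to look and compute and a tool call to move; the robot and the scene stay as the last step left them, time stands still between calls to the robot, and variables do not carry over. Pictures are saved under pics/ and viewed, and the job is handed in when it is done.

Besides the shell and the picture viewer there is one more tool, called after "Call:" in YAML: its name, and indented under it one key for each argument. jog_arm: Moves the arm, as the interface text tells. Its arguments: {"type":"object","properties":{"moves":{"type":"array","items":{"type":"object","properties":{"delta_pos":{"type":"array","items":{"type":"number"}},"rot":{"type":"array","items":{"type":"number"}},"jaw":{"type":"number"}}}}},"required":["moves"]}

```bash
mkdir -p pics; ls
cat > h.py <<'E'
import numpy as np, cv2
from workcell import env
from scipy.spatial.transform import Rotation as R
def snap(n,fn):
    p=env.capture(n); cv2.imwrite('pics/'+fn,cv2.cvtColor(p['pixels'],cv2.COLOR_RGB2BGR)); return p
def Tcam(p,st):
    if 'T' in p: return np.array(p['T'])
    T=np.eye(4);T[:3,:3]=R.from_euler('xyz',st['ee_rot']).as_matrix();T[:3,3]=st['tool_pos'];return T@np.array(p['mount'])
def cloud(p,T):
    h,w=p['range_z'].shape;f=h/2/np.tan(np.radians(p['vertical_fov'])/2)
    v,u=np.mgrid[:h,:w];z=p['range_z'];P=np.stack([(u-p['cx'])/f*z,(v-p['cy'])/f*z,z],-1)
    return P@T[:3,:3].T+T[:3,3]
E
python3 - <<'E'
from h import *
s=env.read_state();print(s)
for n in['scene','top']:
    p=snap(n,n+'1.png');np.savez(n+'1.npz',c=cloud(p,Tcam(p,s)),px=p['pixels'])
    print(n,p['T'],p['vertical_fov'],p['cx'],p['cy'])
    for t in['billet','vise','collar','knob','knob_mark','jar','core','scope']:
        print(t,[(np.round(d['location'],3).tolist(),round(d['p'],2)) for d in env.look_for(t,p)])
E
```

```text
pics
{'t': 0.0, 'q': array([-1.40202890e+00,  2.76551517e-01,  1.50608524e+00, -7.62756582e-06,
        1.36068372e+00, -1.20966807e-01]), 'dq': array([-0.00046164, -0.00144602, -0.00052703,  0.0018556 , -0.00073855,
        0.00067229]), 'effort': array([ 2.17240322e-04, -4.04586053e+01, -2.37237024e+01,  7.03998143e-02,
        3.44817247e-02, -1.01411267e-04]), 'tool_pos': array([ 0.16419382, -0.55048745,  0.20464861]), 'ee_rot': array([3.0249417 , 1.56906849, 1.7438812 ]), 'contact_force': array([-0.19532659,  0.66679452,  0.14446621]), 'torque': array([-0.05476607,  0.08538384, -0.01892339]), 'opening': 0.09405880814287057}
scene [[ 0.22127338  0.66775853 -0.71072965  1.15776347]
 [ 0.97507592 -0.16365817  0.14980971 -0.15224196]
 [-0.01628001 -0.72616427 -0.68732846  0.65698075]
 [ 0.          0.          0.          1.        ]] 57.37690748463443 281.4018194138721 217.65655661149913
billet [([0.63, -0.271, 0.049], 0.88), ([0.732, -0.265, 0.062], 0.87), ([0.681, -0.351, 0.047], 0.76), ([0.554, -0.012, 0.021], 0.55)]
vise [([0.554, -0.014, 0.021], 0.73)]
collar [([0.494, -0.036,
[... 416 characters left out ...]
0.99969331  0.02463158  0.00256248 -0.04546686]
 [-0.00716681 -0.18871041 -0.98200663  1.21864564]
 [ 0.          0.          0.          1.        ]] 51.561412947673944 283.85754491561545 206.79039532736167
billet [([0.706, -0.263, 0.063], 0.75), ([0.616, -0.27, 0.064], 0.64), ([0.663, -0.355, 0.063], 0.6), ([0.475, -0.034, 0.082], 0.27)]
vise [([0.55, -0.005, 0.015], 0.83)]
collar [([0.474, -0.034, 0.08], 0.93), ([0.55, -0.004, 0.015], 0.39)]
knob [([0.477, -0.032, 0.122], 0.62), ([0.465, -0.27, 0.08], 0.58)]
knob_mark [([0.481, -0.034, 0.119], 0.67)]
jar [([0.491, 0.272, 0.075], 0.62)]
core [([0.613, 0.285, 0.054], 0.59)]
scope [([0.482, -0.032, 0.123], 0.7), ([0.467, -0.27, 0.08], 0.62)]
```

View pics/scene1.png

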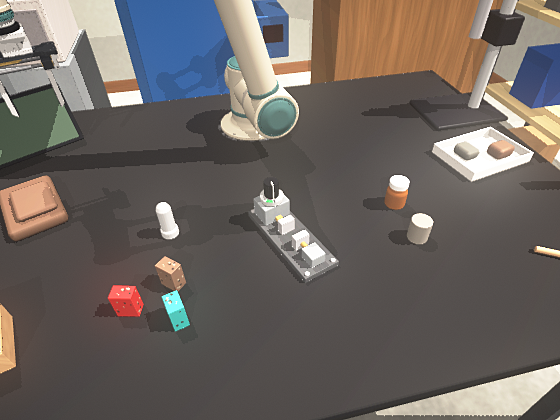

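View pics/top1.png

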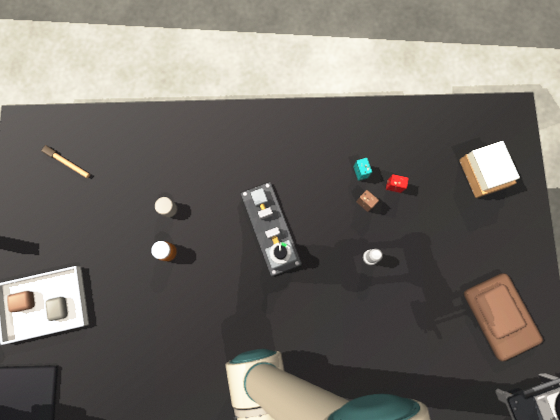

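Candidates in the top picture: brown (369,201), turquoise (363,168) and red (397,183). Only the brown one at (369,201) fits "sawn brown", so I'll check an enlarged crop and measure.

Run:
```python
from h import *
d=np.load('top1.npz');c=d['c'];px=d['px']
a=px[145:225,340:420];b=px[175:285,230:310]
a=cv2.resize(a,(400,400),interpolation=cv2.INTER_CUBIC);b=cv2.resize(b,(400,550),interpolation=cv2.INTER_CUBIC)
o=np.zeros((550,800,3),np.uint8);o[:400,:400]=a;o[:,400:]=b
cv2.imwrite('pics/crop1.png',o[:,:,::-1])
# billet top
def rect(m,name):
    P=c[m][:,:2];r=cv2.minAreaRect((P*1000).astype(np.float32));print(name,m.sum(),r,np.median(c[m][:,2]))
sub=np.zeros(c.shape[:2],bool);sub[188:215,355:383]=1
rect(sub&(c[...,2]>.054)&(c[...,2]<.075),'billettop')
sub[:]=0;sub[175:285,230:310]=1
rect(sub&(c[...,2]>.008)&(c[...,2]<.022),'base')
rect(sub&(c[...,2]>.108),'knobtop')
rect(sub&(c[...,2]>.074)&(c[...,2]<.086),'collar')
rect(sub&(c[...,2]>.044)&(c[...,2]<.056),'jaws')
rect(sub&(c[...,2]>.060)&(c[...,2]<.070),'housing')
m=sub&(c[...,2]>.030)&(c[...,2]<.06)
n,l=cv2.connectedComponents(m.astype(np.uint8))
for i in range(1,n):
    if (l==i).sum()>8: rect(l==i,i)
```

```text
billettop 183 ((620.8638916015625, -272.4358825683594), (43.59944152832031, 30.21480941772461), 46.55205154418945) 0.06191382535083556
base 1780 ((554.788330078125, -9.564926147460938), (260.7906188964844, 156.45404052734375), 6.782787799835205) 0.016301978546036433
knobtop 185 ((438.56195068359375, -28.95142936706543), (115.92344665527344, 32.99658203125), 0.0169399194419384) 0.12096116905765886
collar 196 ((478.34521484375, -29.428813934326172), (52.54069137573242, 54.66413497924805), 88.72180938720703) 0.08052359413610533
jaws 286 ((553.12060546875, -0.1131134033203125), (219.52264404296875, 62.55052947998047), 19.45136070251465) 0.04882230820291533
housing 202 ((476.7049865722656, -29.45095443725586), (55.75475311279297, 69.89314270019531), 19.842601776123047) 0.0660361669544215
1 318 ((620.4623413085938, 21.369548797607422), (78.27326965332031, 35.77127456665039), 19.012279510498047) 0.04500178518246101
2 137 ((527.6671142578125, -11.205385208129883), (38.630455017089844, 35.359642028808594), 17.401460647583008) 0.048924979521652645
```

View pics/crop1.png

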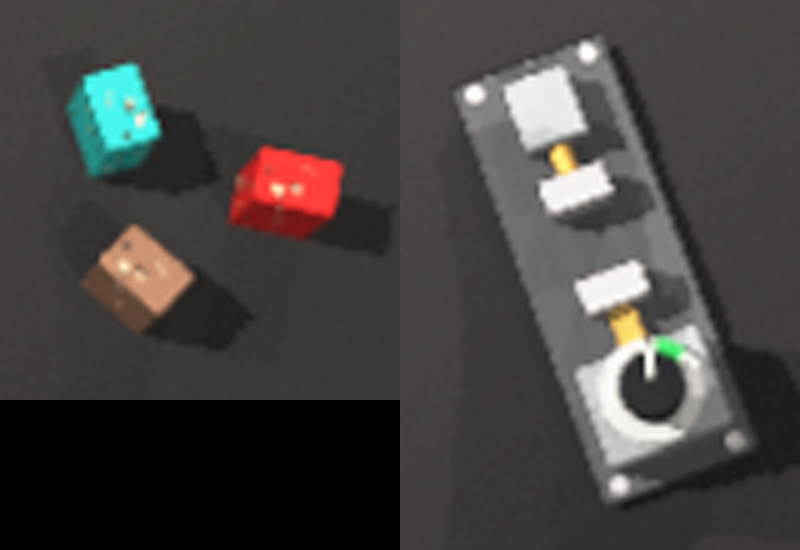

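The crop confirms the brown billet at (369,201); the vise has its knob at the near end, with the white line over the black line and green just clockwise of it. Next I work out the moves.

```bash
cat >> h.py <<'E'
def Rt(ang): # tool x down, tool z at angle ang
    x=np.array([0,0,-1.]);z=np.array([np.cos(ang),np.sin(ang),0]);y=np.cross(z,x);return np.stack([x,y,z],1)
def go(pos,ang,st=None):
    st=st or env.read_state();Rc=R.from_euler('xyz',st['ee_rot']).as_matrix()
    d=Rc.T@(np.array(pos)-st['tool_pos'])*100
    rv=R.from_matrix(Rc.T@Rt(ang)).as_rotvec()
    print('delta cm',np.round(d,2),'rot',np.round(rv,3),'at',np.round(st['tool_pos'],4),'zang',np.degrees(np.arctan2(Rc[1,2],Rc[0,2])).round(2),'q',np.round(st['q'],2))
E
python3 - <<'E'
from h import *
s=env.read_state();Rc=R.from_euler('xyz',s['ee_rot']).as_matrix();print(Rc.round(3))
d=np.load('top1.npz');c=d['c']
go([.6209,-.2724,.16],np.radians(46.55)); go([.6209,-.2724,.16],np.radians(46.55-180))
# vise frame profile of z>44 points
yaw=np.radians(19.6);o=np.array([.4767,-.0295])+.082*np.array([np.cos(yaw),np.sin(yaw)])
P=c[175:285,230:310].reshape(-1,3);q=(P[:,:2]-o)@np.array([[np.cos(yaw),-np.sin(yaw)],[np.sin(yaw),np.cos(yaw)]])*1000
m=(P[:,2]>.046)&(P[:,2]<.053)
for lo,hi in[(-40,15),(15,60),(60,130)]:
    k=m&(q[:,0]>lo)&(q[:,0]<hi);print(lo,k.sum(),np.percentile(q[k,0],[0,3,97,100]).round(1),np.percentile(q[k,1],[0,3,97,100]).round(1))
m=(P[:,2]>.008)&(P[:,2]<.020)&(abs(q[:,1])<60)&(abs(q[:,0])<140);print(np.percentile(q[m],[0,1,99,100],axis=0).round(1))
E
```

```text
[[ 0.     0.958  0.286]
 [-0.     0.286 -0.958]
 [-1.    -0.     0.   ]]
delta cm [  4.55  51.72 -13.66] rot [-2.093  0.     0.   ] at [ 0.1643 -0.5511  0.2055] zang -73.4 q [-1.4   0.28  1.5   0.    1.36 -0.12]
delta cm [  4.55  51.72 -13.66] rot [ 1.048  0.    -0.   ] at [ 0.1643 -0.5511  0.2055] zang -73.4 q [-1.4   0.28  1.5   0.    1.36 -0.12]
-40 83 [-26.5 -26.2  -9.1  -8.1] [-17.6 -16.4  16.8  17.5]
15 70 [31.2 31.9 49.3 49.9] [-17.3 -16.8  15.8  17.1]
60 47 [ 70.7  73.2 106.5 107.4] [-17.4 -17.1  15.3  17.3]
[[-124.9  -50.4]
 [-123.7  -44.5]
 [ 123.3   44.3]
 [ 126.1   45.1]]
```

Call:
jog_arm:
  moves:
    - {"delta_pos": [0,4.3,-1.14],"rot": [0,0,0],"jaw": 0.5}
    - {"delta_pos": [0,4.3,-1.14],"rot": [0,0,0],"jaw": 0.5}
    - {"delta_pos": [0,4.3,-1.14],"rot": [0,0,0],"jaw": 0.5}
    - {"delta_pos": [0,4.3,-1.14],"rot": [0,0,0],"jaw": 0.5}
    - {"delta_pos": [0,4.3,-1.14],"rot": [0,0,0],"jaw": 0.5}
    - {"delta_pos": [0,4.3,-1.14],"rot": [0,0,0],"jaw": 0.5}
    - {"delta_pos": [0,4.3,-1.14],"rot": [0,0,0],"jaw": 0.5}
    - {"delta_pos": [0,4.3,-1.14],"rot": [0,0,0],"jaw": 0.5}
    - {"delta_pos": [0,4.3,-1.14],"rot": [0,0,0],"jaw": 0.5}
    - {"delta_pos": [0,4.3,-1.14],"rot": [0,0,0],"jaw": 0.5}
    - {"delta_pos": [0,4.3,-1.14],"rot": [0,0,0],"jaw": 0.5}
    - {"delta_pos": [0,4.3,-1.14],"rot": [0,0,0],"jaw": 0.5}

```text
t: 2.1
tool_pos: [0.6212, -0.2714, 0.2055]
ee_rot: [0.012, 1.57, -1.268]
contact_force: [1.0, -0.4, -1.0]
opening: 0.0704
```

Call:
jog_arm:
  moves:
    - {"delta_pos": [0,0,0],"rot": [-0.149,0,0],"jaw": 0.5}
    - {"delta_pos": [0,0,0],"rot": [-0.149,0,0],"jaw": 0.5}
    - {"delta_pos": [0,0,0],"rot": [-0.149,0,0],"jaw": 0.5}
    - {"delta_pos": [0,0,0],"rot": [-0.149,0,0],"jaw": 0.5}
    - {"delta_pos": [0,0,0],"rot": [-0.149,0,0],"jaw": 0.5}
    - {"delta_pos": [0,0,0],"rot": [-0.149,0,0],"jaw": 0.5}
    - {"delta_pos": [0,0,0],"rot": [-0.149,0,0],"jaw": 0.5}
    - {"delta_pos": [0,0,0],"rot": [-0.149,0,0],"jaw": 0.5}
    - {"delta_pos": [0,0,0],"rot": [-0.149,0,0],"jaw": 0.5}
    - {"delta_pos": [0,0,0],"rot": [-0.149,0,0],"jaw": 0.5}
    - {"delta_pos": [0,0,0],"rot": [-0.149,0,0],"jaw": 0.5}
    - {"delta_pos": [0,0,0],"rot": [-0.149,0,0],"jaw": 0.5}

```text
t: 3.3
tool_pos: [0.6197, -0.2725, 0.2054]
ee_rot: [2.559, 1.571, 3.072]
contact_force: [-0.4, -0.5, -0.5]
opening: 0.0706
```

Call:
jog_arm:
  moves:
    - {"delta_pos": [0,0,0],"rot": [-0.149,0,0],"jaw": 0.5}
    - {"delta_pos": [0,0,0],"rot": [-0.149,0,0],"jaw": 0.5}
    - {"delta_pos": [0,0,0],"rot": [0,0,0],"jaw": 0.5}

```text
t: 3.6
tool_pos: [0.6197, -0.2726, 0.2054]
ee_rot: [2.79, 1.571, -2.689]
contact_force: [-0.5, -0.2, 1.0]
opening: 0.0704
```

Run:
```python
from h import *
s=env.read_state();go([.6209,-.2724,.1],np.radians(46.55));print(s['opening'],s['t'])
p=snap('wrist','w1.png');T=Tcam(p,s);c=cloud(p,T);print(np.array(p['mount']).round(3))
m=(c[...,2]>.056)&(c[...,2]<.068)
n,l=cv2.connectedComponents(m.astype(np.uint8))
for i in range(1,n):
    if (l==i).sum()>300:
        k=l==i;print(i,k.sum(),cv2.minAreaRect((c[k][:,:2]*1000).astype(np.float32)),p['pixels'][k].mean(0).round(),np.argwhere(k).mean(0).round(),np.median(c[k][:,2]))
```

```text
delta cm [10.54 -0.08  0.1 ] rot [-0.008 -0.    -0.   ] at [ 0.6197 -0.2726  0.2054] zang 46.1 q [-0.52  0.43  1.27 -0.    1.44 -1.32]
0.07042005374734414 3.6
[[-0.    -0.227  0.974 -0.179]
 [ 0.    -0.974 -0.227  0.067]
 [ 1.     0.     0.     0.   ]
 [ 0.     0.     0.     1.   ]]
3 1206 ((619.9096069335938, -273.80499267578125), (43.656829833984375, 30.070178985595703), 46.105770111083984) [250. 228. 178.] [196. 273.] 0.061370856495937764
4 445 ((705.3096923828125, -267.48724365234375), (31.702251434326172, 30.287080764770508), 16.7603816986084) [ 45. 238. 234.] [247. 326.] 0.06123338919829452
5 969 ((666.8294067382812, -359.3192138671875), (44.05095291137695, 30.241945266723633), 75.64580535888672) [253.  68.  45.] [276. 248.] 0.061160833368075374
```

View pics/w1.png

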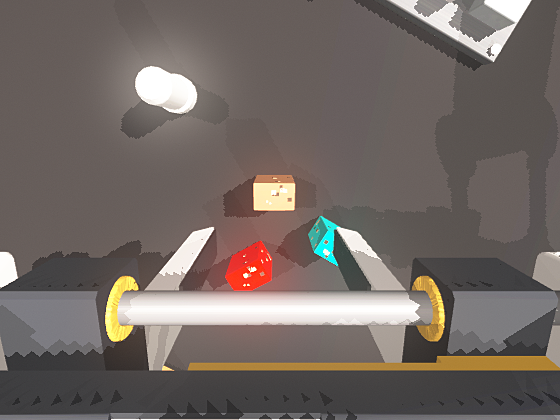

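The brown billet is at (273,196) between the fingers and aligned with them; red (248,266) and turquoise (325,240) are clear of it. I'll descend and grip.

Call:
jog_arm:
  moves:
    - {"delta_pos": [4,0,0],"rot": [0,0,0],"jaw": 0.5}
    - {"delta_pos": [4,0,0],"rot": [0,0,0],"jaw": 0.5}
    - {"delta_pos": [4,0,0],"rot": [0,0,0],"jaw": 0.5}
    - {"delta_pos": [3,0,0],"rot": [0,0,0],"jaw": 0.5}
    - {"delta_pos": [2,0,0],"rot": [0,0,0],"jaw": 0.5}
    - {"delta_pos": [0.8,0,0],"rot": [0,0,0],"jaw": 0.5}
    - {"delta_pos": [0,0,0],"rot": [0,0,0],"jaw": 0.5}

```text
t: 4.35
tool_pos: [0.6191, -0.2722, 0.0264]
ee_rot: [1.858, 1.569, 2.661]
contact_force: [0.2, 0.3, 1.0]
opening: 0.0707
```

Call:
jog_arm:
  moves:
    - {"delta_pos": [0,0,0],"rot": [0,0,0],"jaw": -0.2}
    - {"delta_pos": [0,0,0],"rot": [0,0,0],"jaw": -0.4}
    - {"delta_pos": [0,0,0],"rot": [0,0,0],"jaw": -0.8}
    - {"delta_pos": [0,0,0],"rot": [0,0,0],"jaw": -1}
    - {"delta_pos": [0,0,0],"rot": [0,0,0],"jaw": -1}
    - {"delta_pos": [0,0,0],"rot": [0,0,0],"jaw": -1}

```text
t: 4.95
tool_pos: [0.6201, -0.2732, 0.0287]
ee_rot: [-1.645, 1.569, -0.84]
contact_force: [-1.4, -1.8, 6.5]
opening: 0.0437
```

Call:
jog_arm:
  moves:
    - {"delta_pos": [-1,0,0],"rot": [0,0,0],"jaw": -1}
    - {"delta_pos": [-3,0,0],"rot": [0,0,0],"jaw": -1}
    - {"delta_pos": [-4,0,0],"rot": [0,0,0],"jaw": -1}
    - {"delta_pos": [-4,0,0],"rot": [0,0,0],"jaw": -1}
    - {"delta_pos": [-4,0,0],"rot": [0,0,0],"jaw": -1}
    - {"delta_pos": [-2,0,0],"rot": [-0.14,0,0],"jaw": -1}
    - {"delta_pos": [0,0,0],"rot": [-0.14,0,0],"jaw": -1}
    - {"delta_pos": [0,0,0],"rot": [-0.14,0,0],"jaw": -1}
    - {"delta_pos": [0,0,0],"rot": [-0.14,0,0],"jaw": -1}
    - {"delta_pos": [0,0,0],"rot": [-0.14,0,0],"jaw": -1}
    - {"delta_pos": [0,0,0],"rot": [-0.14,0,0],"jaw": -1}
    - {"delta_pos": [0,0,0],"rot": [-0.14,0,0],"jaw": -1}

```text
t: 6.15
tool_pos: [0.6193, -0.2719, 0.2069]
ee_rot: [0.532, 1.569, 2.323]
contact_force: [-0.1, -0.8, -2.2]
opening: 0.0437
```

Run:
```python
from h import *
s=env.read_state();go([.5647,.0017,.2],np.radians(109.6));print(s['contact_force'],s['opening'])
```

```text
delta cm [ 0.73 -0.64 27.89] rot [-0.122  0.002 -0.001] at [ 0.6193 -0.2719  0.2069] zang 102.61 q [-0.52  0.43  1.26  0.    1.45 -2.31]
[-0.06333093 -0.80814973 -2.24225051] 0.04374667217016223
```

Call:
jog_arm:
  moves:
    - {"delta_pos": [0,0,3],"rot": [0,0,0],"jaw": -1}
    - {"delta_pos": [0,0,4],"rot": [0,0,0],"jaw": -1}
    - {"delta_pos": [0,0,4],"rot": [0,0,0],"jaw": -1}
    - {"delta_pos": [0,-0.6,4],"rot": [0,0,0],"jaw": -1}
    - {"delta_pos": [0,0,4],"rot": [0,0,0],"jaw": -1}
    - {"delta_pos": [0,0,4],"rot": [0,0,0],"jaw": -1}
    - {"delta_pos": [0,0,3],"rot": [0,0,0],"jaw": -1}
    - {"delta_pos": [0,0,1.9],"rot": [0,0,0],"jaw": -1}
    - {"delta_pos": [0,0,0],"rot": [-0.122,0,0],"jaw": -1}
    - {"delta_pos": [0,0,0],"rot": [0,0,0],"jaw": -1}
    - {"delta_pos": [0,0,0],"rot": [0,0,0],"jaw": -1}

```text
t: 7.25
tool_pos: [0.566, 0.0015, 0.2072]
ee_rot: [1.052, 1.57, 2.957]
contact_force: [0.3, 0.5, -2.3]
opening: 0.044
```

Run:
```python
from h import *
s=env.read_state();go([.5647,.0017,.0447],np.radians(109.6));print(s['t'])
p=snap('wrist','w2.png');c=cloud(p,Tcam(p,s));np.savez('w2.npz',c=c,px=p['pixels'])
yaw=np.radians(19.6);o=np.array([.4767,-.0295])+.082*np.array([np.cos(yaw),np.sin(yaw)])
M=np.array([[np.cos(yaw),-np.sin(yaw)],[np.sin(yaw),np.cos(yaw)]])
q=(c[...,:2]-o)@M*1000;z=c[...,2]*1000
for nm,zl,zh,xl,xh in[('mov',46,53,-40,15),('stop',46,53,15,60),('house',62,69,-120,-40),('base',10,20,-140,140),('block',62,70,60,120),('end',44,60,60,130)]:
    k=(z>zl)&(z<zh)&(q[...,0]>xl)&(q[...,0]<xh)&(abs(q[...,1])<50)
    if k.sum()>30: print(nm,k.sum(),np.percentile(q[k],[0,2,98,100],axis=0).round(1).tolist(),'rect ang',cv2.minAreaRect(q[k].astype(np.float32)))
# billet in hand
k=(abs(q[...,0]-11)<40)&(abs(q[...,1])<35)&(z>130);print('hand',k.sum(),np.percentile(q[k],[0,2,98,100],axis=0).round(1).tolist())
```

```text
delta cm [16.25  0.11  0.06] rot [-0.008  0.    -0.001] at [0.566  0.0015 0.2072] zang 109.13 q [-0.12  0.26  1.52  0.    1.36 -2.03]
7.25
mov 559 [[-27.8, -18.0], [-27.6, -17.7], [-10.4, 16.4], [-10.2, 16.5]] rect ang ((-18.986236572265625, -0.6904411315917969), (34.48616409301758, 17.314517974853516), 89.39421844482422)
stop 65 [[30.3, -17.8], [30.4, -17.5], [31.9, 16.2], [32.0, 16.6]] rect ang ((31.224254608154297, -0.5888385772705078), (1.6655995845794678, 34.35649108886719), 0.2527274489402771)
house 1368 [[-110.9, -35.4], [-110.2, -34.7], [-55.6, 33.9], [-55.2, 34.5]] rect ang ((-83.00676727294922, -0.38806915283203125), (70.05097961425781, 55.228485107421875), 89.55598449707031)
base 5997 [[-125.7, -45.7], [-124.0, -44.4], [39.2, 43.4], [55.2, 44.9]] rect ang ((-35.079673767089844, -0.4873161315917969), (90.23651885986328, 180.96182250976562), 89.7678451538086)
hand 51266 [[-22.1, -35.0], [-21.1, -33.6], [20.5, 33.7], [27.1, 35.0]]
```

View pics/w2.png

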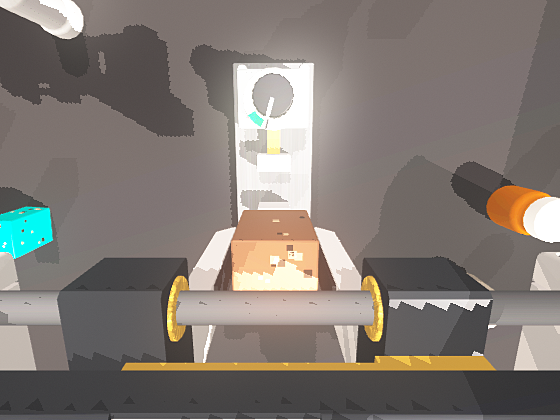

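The billet hangs centred in the fingers at (275,245), with the vise below and the knob at (272,95). I'll check the billet's x position relative to the jaws in this same picture.

Run:
```python
from h import *
d=np.load('w2.npz');c=d['c'];yaw=np.radians(19.6);o=np.array([.4767,-.0295])+.082*np.array([np.cos(yaw),np.sin(yaw)])
M=np.array([[np.cos(yaw),-np.sin(yaw)],[np.sin(yaw),np.cos(yaw)]])
q=(c[...,:2]-o)@M*1000;z=c[...,2]*1000
for r in range(205,292,6): print(r,[np.round((*q[r,u],z[r,u]),1).tolist() for u in(245,275,305)])
```

```text
205 [[34.8, -35.2, 16.2], [30.5, 1.1, 35.2], [35.4, 37.6, 16.0]]
211 [[-1.2, -19.1, 184.3], [-0.7, 0.8, 183.2], [-0.9, 20.8, 184.4]]
217 [[-1.0, -17.8, 198.3], [-1.0, 0.8, 199.1], [-0.7, 19.4, 198.7]]
223 [[-0.7, -16.8, 210.4], [-0.8, 0.7, 211.1], [-0.7, 18.2, 211.3]]
229 [[-0.8, -15.7, 222.2], [-0.5, 0.7, 221.6], [-0.4, 17.2, 221.7]]
235 [[-0.9, -14.8, 232.7], [-0.8, 0.7, 232.6], [-0.4, 16.2, 231.9]]
241 [[-0.1, -14.2, 239.2], [-0.2, 0.6, 239.9], [-0.4, 15.3, 240.7]]
247 [[2.8, -14.2, 239.9], [2.5, 0.6, 241.2], [2.8, 15.4, 240.6]]
253 [[5.6, -14.2, 240.9], [5.6, 0.6, 241.1], [6.1, 15.5, 240.2]]
259 [[8.7, -14.3, 241.0], [9.2, 0.6, 240.2], [9.3, 15.5, 240.2]]
265 [[12.4, -14.5, 239.9], [12.5, 0.5, 240.0], [12.1, 15.5, 241.2]]
271 [[15.5, -14.6, 240.2], [15.6, 0.5, 240.3], [16.0, 15.6, 239.8]]
277 [[18.8, -14.7, 240.2], [18.9, 0.5, 240.3], [19.4, 15.7, 239.5]]
283 [[21.6, -14.6, 241.2], [21.8, 0.5, 241.1], [21.9, 15.6, 241.1]]
289 [[25.1, -14.8, 240.9], [25.4, 0.4, 240.6], [25.9, 15.8, 239.9]]
```

Call:
jog_arm:
  moves:
    - {"delta_pos": [3,0.22,0],"rot": [-0.008,0,0],"jaw": -1}
    - {"delta_pos": [4,0,0],"rot": [0,0,0],"jaw": -1}
    - {"delta_pos": [3,0,0],"rot": [0,0,0],"jaw": -1}
    - {"delta_pos": [1.2,0,0],"rot": [0,0,0],"jaw": -1}
    - {"delta_pos": [0,0,0],"rot": [0,0,0],"jaw": -1}
    - {"delta_pos": [0,0,0],"rot": [0,0,0],"jaw": -1}

```text
t: 7.9
tool_pos: [0.5654, 0.0002, 0.0965]
ee_rot: [-2.078, 1.569, -0.164]
contact_force: [0.5, -0.1, -2.5]
opening: 0.0438
```

Run:
```python
from h import *
s=env.read_state();go([.5647,.0017,.0447],np.radians(109.6));print(s['t'])
p=snap('wrist','w3.png');c=cloud(p,Tcam(p,s));snap('scene','s3.png');
yaw=np.radians(19.6);o=np.array([.4767,-.0295])+.082*np.array([np.cos(yaw),np.sin(yaw)])
M=np.array([[np.cos(yaw),-np.sin(yaw)],[np.sin(yaw),np.cos(yaw)]])
q=(c[...,:2]-o)@M*1000;z=c[...,2]*1000
print('tcp',((s['tool_pos'][:2]-o)@M*1000).round(2))
for nm,zl,zh,xl,xh in[('mov',46,53,-40,15),('house',62,69,-120,-40)]:
    k=(z>zl)&(z<zh)&(q[...,0]>xl)&(q[...,0]<xh)&(abs(q[...,1])<50)
    if k.sum()>30: print(nm,k.sum(),np.percentile(q[k],[0,2,98,100],axis=0).round(1).tolist())
k=(abs(q[...,1])<15)&(z>80)&(z<115)&(q[...,0]>-30);print('face',k.sum(),np.median(q[k],axis=0),np.percentile(z[k],[0,5,50,95,100]))
```

```text
delta cm [5.18 0.03 0.17] rot [ 0.001 -0.001  0.002] at [5.654e-01 2.000e-04 9.650e-02] zang 109.66 q [-0.12  0.34  1.69 -0.    1.1  -2.04]
7.9
tcp [11.54 -1.76]
mov 1217 [[-27.9, -18.7], [-27.6, -17.9], [-10.0, 16.4], [-9.7, 17.2]]
house 2958 [[-111.1, -35.7], [-110.1, -34.9], [-55.6, 33.6], [-55.5, 34.4]]
face 883 [-1.7758994   0.13196472] [ 80.01991257  82.21905273  99.92560767 113.51253127 114.96247466]
```

View pics/w3.png

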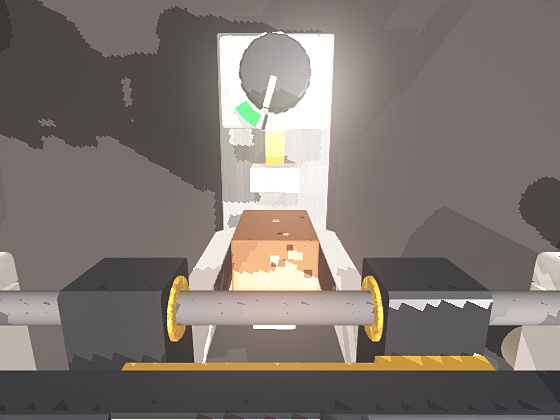

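Call:
jog_arm:
  moves:
    - {"delta_pos": [0,0.2,0],"rot": [0,0,0],"jaw": -1}
    - {"delta_pos": [1.5,0,0],"rot": [0,0,0],"jaw": -1}
    - {"delta_pos": [1.5,0,0],"rot": [0,0,0],"jaw": -1}
    - {"delta_pos": [1,0,0],"rot": [0,0,0],"jaw": -1}
    - {"delta_pos": [0.8,0,0],"rot": [0,0,0],"jaw": -1}
    - {"delta_pos": [0,0,0],"rot": [0,0,0],"jaw": -1}
    - {"delta_pos": [0,0,0],"rot": [0,0,0],"jaw": -1}

```text
t: 8.7
tool_pos: [0.5627, -0.0001, 0.0478]
ee_rot: [-2.202, 1.57, -0.287]
contact_force: [1.0, 0.6, -1.6]
opening: 0.0443
```

Call:
jog_arm:
  moves:
    - {"delta_pos": [0.2,0,0],"rot": [0,0,0],"jaw": -1}
    - {"delta_pos": [0.1,0,0],"rot": [0,0,0],"jaw": -1}
    - {"delta_pos": [0,0,0],"rot": [0,0,0],"jaw": -1}

```text
t: 9.0
tool_pos: [0.5626, -0.0001, 0.0447]
ee_rot: [-2.225, 1.57, -0.31]
contact_force: [0.7, 0.1, -2.4]
opening: 0.0437
```

Call:
jog_arm:
  moves:
    - {"delta_pos": [0.1,0,0],"rot": [0,0,0],"jaw": -1}
    - {"delta_pos": [0,0,0],"rot": [0,0,0],"jaw": -1}

```text
t: 9.2
tool_pos: [0.5626, -0.0001, 0.0447]
ee_rot: [-2.138, 1.57, -0.223]
contact_force: [-1.6, 0.2, 4.5]
opening: 0.0442
```

Run:
```python
from h import *
s=env.read_state();print(s['tool_pos'],s['contact_force'])
p=snap('wrist','w4.png');c=cloud(p,Tcam(p,s))
yaw=np.radians(19.6);o=np.array([.4767,-.0295])+.082*np.array([np.cos(yaw),np.sin(yaw)])
M=np.array([[np.cos(yaw),-np.sin(yaw)],[np.sin(yaw),np.cos(yaw)]])
q=(c[...,:2]-o)@M*1000;z=c[...,2]*1000
k=(abs(q[...,1])<12)&(abs(q[...,0]-11)<12);k[:,:]&=(z>65)&(z<90);k[300:]=0;print(k.sum(),np.median(z[k]))
k=(abs(q[...,1])<35)&(z<22)&(z>5)&(q[...,0]<-30);print('floor',np.median(z[k]))
```

```text
[ 5.62576131e-01 -6.63455148e-05  4.46726164e-02] [-1.64565566  0.17237548  4.48464998]
2079 77.5136153795995
floor 15.560791596319888
```

View pics/w4.png

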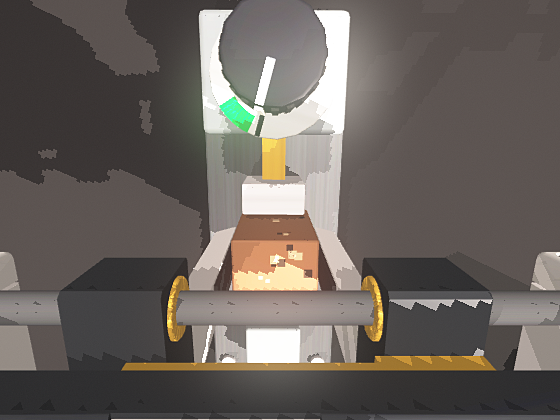

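The billet sits between the moving jaw (273,197) and the stop jaw. Its top is at 77.5 mm, where 78 is expected, and there is a floor reaction, so I'll release.

Call:
jog_arm:
  moves:
    - {"delta_pos": [0,0,0],"rot": [0,0,0],"jaw": 0.0}
    - {"delta_pos": [0,0,0],"rot": [0,0,0],"jaw": 0.3}
    - {"delta_pos": [0,0,0],"rot": [0,0,0],"jaw": 0.5}
    - {"delta_pos": [0,0,0],"rot": [0,0,0],"jaw": 0.5}
    - {"delta_pos": [0,0,0],"rot": [0,0,0],"jaw": 0.5}
    - {"delta_pos": [-1,0,0],"rot": [0,0,0],"jaw": 0.5}
    - {"delta_pos": [-3,0,0],"rot": [0,0,0],"jaw": 0.5}
    - {"delta_pos": [-4,0,0],"rot": [0,0,0],"jaw": 0.5}
    - {"delta_pos": [-4,0,0],"rot": [0,0,0],"jaw": 0.5}
    - {"delta_pos": [-4,0,0],"rot": [0,0,0],"jaw": 0.5}

```text
t: 10.25
tool_pos: [0.5621, 0.0, 0.2058]
ee_rot: [-2.174, 1.57, -0.259]
contact_force: [-0.3, -0.3, -0.1]
opening: 0.0706
```

Run:
```python
from h import *
s=env.read_state();print(s['t'],s['q'].round(3))
p=snap('wrist','w5.png');c=cloud(p,Tcam(p,s));p2=snap('scene','s5.png')
cv2.imwrite('pics/s5c.png',cv2.resize(p2['pixels'][160:300,220:360],(600,600),interpolation=cv2.INTER_CUBIC)[:,:,::-1])
yaw=np.radians(19.6);o=np.array([.4767,-.0295])+.082*np.array([np.cos(yaw),np.sin(yaw)])
M=np.array([[np.cos(yaw),-np.sin(yaw)],[np.sin(yaw),np.cos(yaw)]])
q=(c[...,:2]-o)@M*1000;z=c[...,2]*1000
for nm,zl,zh,xl,xh in[('billet',72,83,-10,60),('mov',46,53,-40,15),('house',62,69,-120,-40),('collar',78,84,-120,-40),('knob',116,124,-120,-40)]:
    k=(z>zl)&(z<zh)&(q[...,0]>xl)&(q[...,0]<xh)&(abs(q[...,1])<50)
    if k.sum()>30: print(nm,k.sum(),np.percentile(q[k],[0,2,98,100],axis=0).round(1).tolist(),cv2.minEnclosingCircle(c[k][:,:2].astype(np.float32)*1000),cv2.minAreaRect(q[k].astype(np.float32)))
ax=o-.082*np.array([np.cos(yaw),np.sin(yaw)])
go([*ax,.19],np.radians(140))
```

```text
10.25 [-0.124  0.256  1.532 -0.     1.353 -2.039]
billet 1305 [[-4.9, -21.4], [-4.6, -21.0], [24.3, 21.2], [24.8, 22.3]] ((562.841796875, 1.3806421756744385), 25.590925216674805) ((9.9798002243042, 0.4588813781738281), (29.708402633666992, 43.676937103271484), 0.049918219447135925)
mov 616 [[-27.6, -20.7], [-27.4, -18.3], [-4.6, 17.0], [-4.4, 21.6]] ((540.791259765625, -6.207528114318848), 23.074369430541992) ((-16.00406265258789, 0.4077033996582031), (23.11490249633789, 42.3181037902832), 0.23809559643268585)
house 1373 [[-110.9, -35.5], [-110.4, -34.8], [-55.5, 33.8], [-55.4, 34.6]] ((475.6432189941406, -30.334148406982422), 43.02949905395508) ((-83.14306640625, -0.4190559387207031), (55.30139923095703, 70.10015869140625), 0.14779922366142273)
collar 1384 [[-109.0, -28.2], [-106.9, -26.3], [-55.6, 25.7], [-53.7, 26.9]] ((477.54119873046875, -29.648340225219727), 27.8890380859375) ((-81.21499633789062, -0.5757598876953125), (54.915138244628906, 54.913551330566406), 64.0440673828125)
knob 1413 [[-97.8, -17.3], [-96.1, -15.5], [-66.2, 14.3], [-63.9, 16.8]] ((478.31121826171875, -29.578853607177734), 17.47197914123535) ((-81.01866149902344, -0.48639678955078125), (33.04700469970703, 33.39168167114258), 42.97084426879883)
delta cm [1.93 9.42 0.29] rot [-0.528 -0.009  0.01 ] at [ 5.661e-01 -4.000e-04  2.104e-01] zang 109.73 q [-0.12  0.25  1.53 -0.    1.35 -2.04]
```

View pics/w5.png

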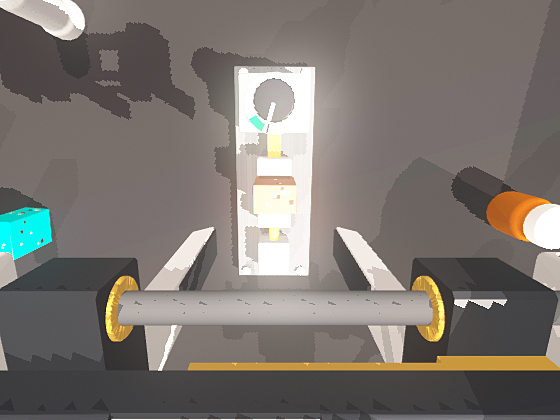

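View pics/s5c.png

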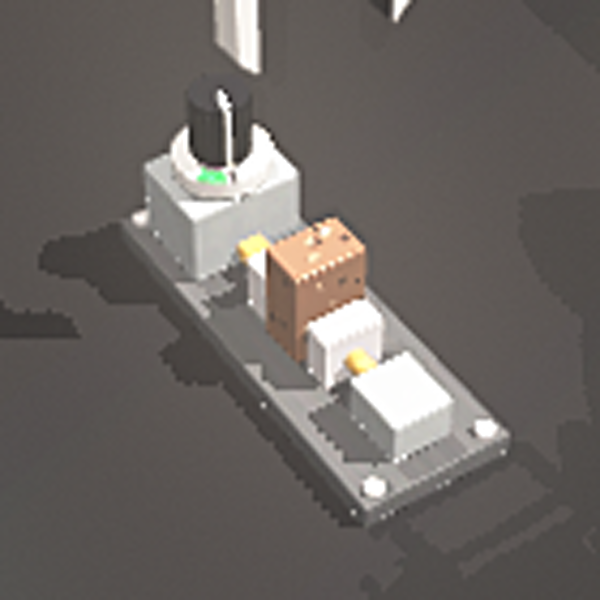

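The billet stands upright in the pocket at (272,195) with gaps to both jaws. Now the knob.

Call:
jog_arm:
  moves:
    - {"delta_pos": [0,3,0],"rot": [0,0,0],"jaw": 0.5}
    - {"delta_pos": [0,3,0],"rot": [0,0,0],"jaw": 0.5}
    - {"delta_pos": [0,3,0],"rot": [0,0,0],"jaw": 0.5}
    - {"delta_pos": [0,0,0],"rot": [-0.14,0,0],"jaw": 0.5}
    - {"delta_pos": [0,0,0],"rot": [-0.14,0,0],"jaw": 0.5}
    - {"delta_pos": [0,0,0],"rot": [-0.14,0,0],"jaw": 0.5}
    - {"delta_pos": [0,0,0],"rot": [-0.11,0,0],"jaw": 0.5}
    - {"delta_pos": [0,0,0],"rot": [0,0,0],"jaw": 0.5}
    - {"delta_pos": [0,0,0],"rot": [0,0,0],"jaw": 0.5}

```text
t: 11.25
tool_pos: [0.4772, -0.0303, 0.2031]
ee_rot: [0.551, 1.57, 2.993]
contact_force: [0.5, -0.7, -0.3]
opening: 0.0705
```

Run:
```python
from h import *
s=env.read_state();print(s['t'],s['q'].round(3))
p=snap('wrist','w6.png');c=cloud(p,Tcam(p,s));z=c[...,2]*1000
for nm,zl,zh in[('collar',78,84),('knob',116,124)]:
    k=(z>zl)&(z<zh)&(abs(c[...,0]-.478)<.04)&(abs(c[...,1]+.03)<.04)
    print(nm,k.sum(),cv2.minEnclosingCircle(c[k][:,:2].astype(np.float32)*1000))
go([.4777,-.0297,.085],np.radians(140))
```

```text
11.25 [-0.209  0.131  1.702 -0.     1.309 -2.652]
collar 1030 ((477.64404296875, -29.48354721069336), 27.9306583404541)
knob 1151 ((478.3719787597656, -29.807891845703125), 17.44610023498535)
delta cm [11.82 -0.08  0.  ] rot [-0.  0. -0.] at [ 0.4773 -0.0303  0.2032] zang 139.98 q [-0.21  0.13  1.7  -0.    1.31 -2.65]
```

View pics/w6.png

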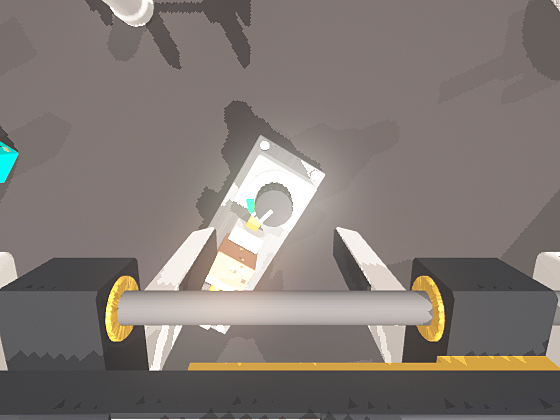

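Knob at (273,203) is centred between the fingers. I'll go down and close on it.

Call:
jog_arm:
  moves:
    - {"delta_pos": [2,-0.08,0],"rot": [0.05,0,0],"jaw": 0.3}
    - {"delta_pos": [3,0,0],"rot": [0,0,0],"jaw": 0.3}
    - {"delta_pos": [3,0,0],"rot": [0,0,0],"jaw": 0.3}
    - {"delta_pos": [2,0,0],"rot": [0,0,0],"jaw": 0.2}
    - {"delta_pos": [1.3,0,0],"rot": [0,0,0],"jaw": 0.2}
    - {"delta_pos": [0.4,0,0],"rot": [0,0,0],"jaw": 0.2}
    - {"delta_pos": [0,0,0],"rot": [0,0,0],"jaw": 0.2}
    - {"delta_pos": [0,0,0],"rot": [0,0,0],"jaw": 0.2}

```text
t: 12.1
tool_pos: [0.4787, -0.0299, 0.0871]
ee_rot: [-2.661, 1.569, -0.267]
contact_force: [0.4, -1.0, -0.5]
opening: 0.0561
```

Run:
```python
from h import *
s=env.read_state();print(s['t'],s['q'].round(3),s['tool_pos'],s['contact_force'],s['torque'],s['opening'])
p=snap('wrist','w7.png')
```

```text
12.1 [-0.207  0.235  1.886 -0.     1.019 -2.602] [ 0.47874268 -0.02989951  0.08710304] [ 0.39460342 -1.01946376 -0.50627687] [ 0.09166334 -0.12305283  0.01171809] 0.05605692108538053
```

View pics/w7.png

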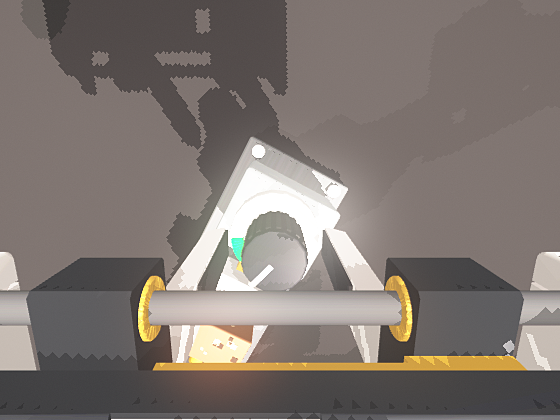

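Knob at (275,250) is between the fingers. Closing.

Call:
jog_arm:
  moves:
    - {"delta_pos": [0,0,0],"rot": [0,0,0],"jaw": -0.1}
    - {"delta_pos": [0,0,0],"rot": [0,0,0],"jaw": -0.5}
    - {"delta_pos": [0,0,0],"rot": [0,0,0],"jaw": -1}
    - {"delta_pos": [0,0,0],"rot": [0,0,0],"jaw": -1}
    - {"delta_pos": [0,0,0],"rot": [0,0,0],"jaw": -1}
    - {"delta_pos": [0,0,0],"rot": [0,0,0],"jaw": -1}

```text
t: 12.75
tool_pos: [0.4787, -0.0302, 0.0868]
ee_rot: [-2.936, 1.569, -0.541]
contact_force: [0.9, -1.9, 2.4]
opening: 0.0334
```

```bash
cat >> h.py <<'E'
def rep():
    s=env.read_state();Rc=R.from_euler('xyz',s['ee_rot']).as_matrix()
    print(round(s['t'],2),'pos',s['tool_pos'].round(4),'zang',np.arctan2(Rc[1,2],Rc[0,2]).round(3),'q6',s['q'][5].round(3),'F',s['contact_force'].round(1),'M',s['torque'].round(3),'e6',s['effort'][5].round(3),'op',s['opening'].round(4))
E
python3 -c "from h import *;rep()"
```

```text
Traceback (most recent call last):
  File "h.py", line 22, in rep
    print(round(s['t'],2),'pos',s['tool_pos'].round(4),'zang',np.arctan2(Rc[1,2],Rc[0,2]).round(3),'q6',s['q'][5].round(3),'F',s['contact_force'].round(1),'M',s['torque'].round(3),'e6',s['effort'][5].round(3),'op',s['opening'].round(4))
                                                                                                                                                                                                                      ^^^^^^^^^^^^^^^^^^
AttributeError: 'float' object has no attribute 'round'
```

Call:
jog_arm:
  moves:
    - {"delta_pos": [0,0,0],"rot": [0.05,0,0],"jaw": -1}
    - {"delta_pos": [0,0,0],"rot": [0.1,0,0],"jaw": -1}
    - {"delta_pos": [0,0,0],"rot": [0.1,0,0],"jaw": -1}
    - {"delta_pos": [0,0,0],"rot": [0.1,0,0],"jaw": -1}
    - {"delta_pos": [0,0,0],"rot": [0.1,0,0],"jaw": -1}
    - {"delta_pos": [0,0,0],"rot": [0.1,0,0],"jaw": -1}
    - {"delta_pos": [0,0,0],"rot": [0.1,0,0],"jaw": -1}
    - {"delta_pos": [0,0,0],"rot": [0.1,0,0],"jaw": -1}
    - {"delta_pos": [0,0,0],"rot": [0.1,0,0],"jaw": -1}
    - {"delta_pos": [0,0,0],"rot": [0.1,0,0],"jaw": -1}
    - {"delta_pos": [0,0,0],"rot": [0.05,0,0],"jaw": -1}

```text
t: 13.85
tool_pos: [0.479, -0.0308, 0.0869]
ee_rot: [-2.263, 1.568, -0.87]
contact_force: [1.3, -2.9, 2.4]
opening: 0.0336
```

```bash
sed -i "s/s\['opening'\].round(4)/s['opening']/" h.py; python3 -c "
from h import *;rep();p=snap('wrist','w8.png');p=snap('top','t8.png')
cv2.imwrite('pics/t8c.png',cv2.resize(p['pixels'][175:285,230:310],(400,550),interpolation=cv2.INTER_CUBIC)[:,:,::-1])"
```

```text
13.85 pos [ 0.479  -0.0308  0.0869] zang 1.393 q6 -1.6 F [ 1.3 -2.9  2.4] M [-0.555 -0.345  0.06 ] e6 -0.139 op 0.033578283071322816
```

View pics/w8.png

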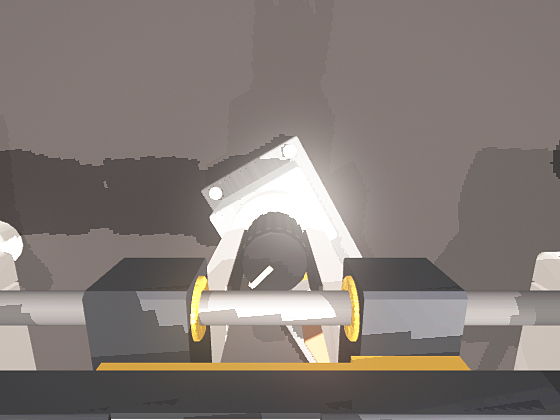

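The white line at (262,275) keeps its place in the hand, so the knob is turning with it; torque about z is 0.06, so the jaw still runs free. I'll continue in parts.

Call:
jog_arm:
  moves:
    - {"delta_pos": [0,0,0],"rot": [0.1,0,0],"jaw": -1}
    - {"delta_pos": [0,0,0],"rot": [0.1,0,0],"jaw": -1}
    - {"delta_pos": [0,0,0],"rot": [0.1,0,0],"jaw": -1}
    - {"delta_pos": [0,0,0],"rot": [0.1,0,0],"jaw": -1}
    - {"delta_pos": [0,0,0],"rot": [0.1,0,0],"jaw": -1}

```text
t: 14.45
tool_pos: [0.4789, -0.0312, 0.0868]
ee_rot: [-1.967, 1.568, -1.074]
contact_force: [0.4, -5.7, 2.5]
opening: 0.0336
```

```bash
python3 -c "from h import *;rep()"
```

```text
14.45 pos [ 0.4789 -0.0312  0.0868] zang 0.893 q6 -1.1 F [ 0.4 -5.7  2.5] M [-0.924 -0.235  0.08 ] e6 -0.728 op 0.03356748253027997
```

Call:
jog_arm:
  moves:
    - {"delta_pos": [0,0,0],"rot": [0.1,0,0],"jaw": -1}
    - {"delta_pos": [0,0,0],"rot": [0.1,0,0],"jaw": -1}

```text
t: 14.65
tool_pos: [0.4788, -0.0313, 0.0868]
ee_rot: [-1.857, 1.567, -1.163]
contact_force: [1.2, -5.9, 2.5]
opening: 0.0334
```

```bash
python3 -c "from h import *;rep()"
```

```text
14.65 pos [ 0.4788 -0.0313  0.0868] zang 0.693 q6 -0.9 F [ 1.2 -5.9  2.5] M [-1.038 -0.244  0.077] e6 -0.728 op 0.033383844620980464
```

Call:
jog_arm:
  moves:
    - {"delta_pos": [0,0,0],"rot": [0.1,0,0],"jaw": -1}
    - {"delta_pos": [0,0,0],"rot": [0,0,0],"jaw": -1}

```text
t: 14.85
tool_pos: [0.4787, -0.0313, 0.0868]
ee_rot: [-1.789, 1.568, -1.194]
contact_force: [0.1, -5.2, 2.4]
opening: 0.0334
```

```bash
python3 -c "from h import *;rep()"
```

```text
14.85 pos [ 0.4787 -0.0313  0.0868] zang 0.595 q6 -0.802 F [ 0.1 -5.2  2.4] M [-1.046 -0.226 -0.087] e6 0.277 op 0.033405279632965086
```

Call:
jog_arm:
  moves:
    - {"delta_pos": [0,0,0],"rot": [0.1,0,0],"jaw": -1}

```text
t: 14.95
tool_pos: [0.4786, -0.0314, 0.0868]
ee_rot: [-1.742, 1.567, -1.247]
contact_force: [0.9, -5.9, 2.7]
opening: 0.0335
```

```bash
python3 -c "from h import *;rep()"
```

```text
14.95 pos [ 0.4786 -0.0314  0.0868] zang 0.495 q6 -0.701 F [ 0.9 -5.9  2.7] M [-1.07  -0.178  0.024] e6 -1.08 op 0.03353247998378877
```

Call:
jog_arm:
  moves:
    - {"delta_pos": [0,0,0],"rot": [0.1,0,0],"jaw": -1}

```text
t: 15.05
tool_pos: [0.4786, -0.0314, 0.0868]
ee_rot: [-1.666, 1.567, -1.273]
contact_force: [0.3, -5.2, 2.1]
opening: 0.0338
```

```bash
python3 -c "from h import *;rep();snap('wrist','w9.png')"
```

```text
15.05 pos [ 0.4786 -0.0314  0.0868] zang 0.394 q6 -0.6 F [ 0.3 -5.2  2.1] M [-1.099 -0.198  0.069] e6 -0.743 op 0.03380004070590842
```

View pics/w9.png

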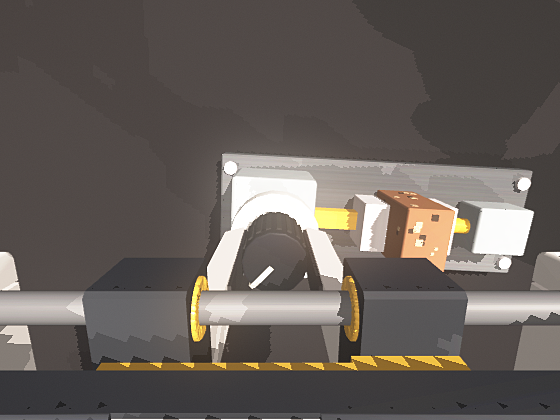

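The moving jaw (372,222) has almost reached the billet (418,225). I'll go in fine steps now.

Call:
jog_arm:
  moves:
    - {"delta_pos": [0,0,0],"rot": [0.08,0,0],"jaw": -1}

```text
t: 15.2
tool_pos: [0.4786, -0.0314, 0.0869]
ee_rot: [-1.611, 1.567, -1.296]
contact_force: [0.4, -6.2, 3.8]
opening: 0.0334
```

```bash
python3 -c "from h import *;rep()"
```

```text
15.2 pos [ 0.4786 -0.0314  0.0869] zang 0.315 q6 -0.522 F [ 0.4 -6.2  3.8] M [-1.109 -0.153  0.075] e6 -0.776 op 0.03336016763753315
```

Call:
jog_arm:
  moves:
    - {"delta_pos": [0,0,0],"rot": [0.08,0,0],"jaw": -1}

```text
t: 15.3
tool_pos: [0.4785, -0.0315, 0.0868]
ee_rot: [-1.588, 1.567, -1.353]
contact_force: [0.8, -5.8, 3.7]
opening: 0.0332
```

```bash
python3 -c "from h import *;rep()"
```

```text
15.3 pos [ 0.4785 -0.0315  0.0868] zang 0.235 q6 -0.441 F [ 0.8 -5.8  3.7] M [-1.072 -0.146  0.275] e6 -0.38 op 0.033157087231714996
```

Call:
jog_arm:
  moves:
    - {"delta_pos": [0,0,0],"rot": [0.08,0,0],"jaw": -1}

```text
t: 15.4
tool_pos: [0.4784, -0.0315, 0.0869]
ee_rot: [-1.542, 1.567, -1.387]
contact_force: [-0.5, -5.8, 2.1]
opening: 0.0336
```

```bash
python3 -c "from h import *;rep()"
```

```text
15.4 pos [ 0.4784 -0.0315  0.0869] zang 0.155 q6 -0.361 F [-0.5 -5.8  2.1] M [-1.11  -0.128  0.2  ] e6 -0.373 op 0.03360472097983574
```

Torque jumped to 0.2–0.28, so the ratchet is slipping. It began at hand angle of about 0.24–0.31. I'll go on to mid-band and hold to confirm.

Call:
jog_arm:
  moves:
    - {"delta_pos": [0,0,0],"rot": [0.08,0,0],"jaw": -1}
    - {"delta_pos": [0,0,0],"rot": [0.08,0,0],"jaw": -1}

```text
t: 15.6
tool_pos: [0.4783, -0.0315, 0.0868]
ee_rot: [-1.463, 1.567, -1.468]
contact_force: [-0.7, -5.4, 2.2]
opening: 0.0339
```

```bash
python3 -c "from h import *;rep();snap('wrist','w10.png');p=snap('top','t10.png')
cv2.imwrite('pics/t10c.png',cv2.resize(p['pixels'][175:285,230:310],(400,550),interpolation=cv2.INTER_CUBIC)[:,:,::-1])"
```

```text
15.6 pos [ 0.4783 -0.0315  0.0868] zang -0.005 q6 -0.201 F [-0.7 -5.4  2.2] M [-1.109 -0.074  0.279] e6 -0.376 op 0.03387130293055548
```

View pics/w10.png

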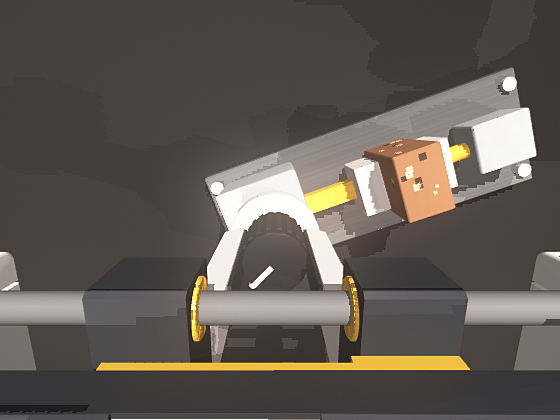

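View pics/t10c.png

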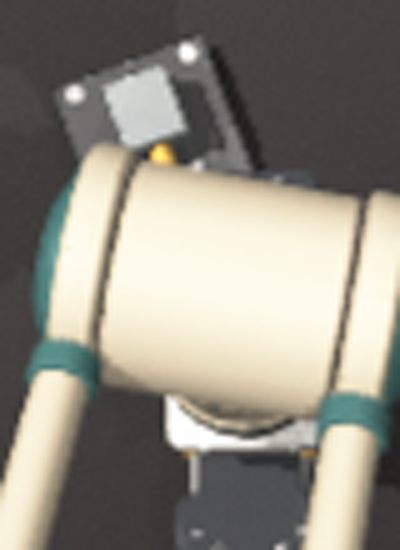

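The billet (408,180) is held between both jaws; the collar is hidden in both views. Hand angle past the torque jump is about 0.24–0.32 rad. I'll add 0.15, hold, then let go and look.

Call:
jog_arm:
  moves:
    - {"delta_pos": [0,0,0],"rot": [0.08,0,0],"jaw": -1}
    - {"delta_pos": [0,0,0],"rot": [0.07,0,0],"jaw": -1}
    - {"delta_pos": [0,0,0],"rot": [0,0,0],"jaw": -1}
    - {"delta_pos": [0,0,0],"rot": [0,0,0],"jaw": -1}
    - {"delta_pos": [0,0,0],"rot": [0,0,0],"jaw": -1}

```text
t: 16.2
tool_pos: [0.4782, -0.0315, 0.0868]
ee_rot: [-1.341, 1.567, -1.494]
contact_force: [-1.6, -6.0, 3.2]
opening: 0.0333
```

```bash
python3 -c "from h import *;rep()"
```

```text
16.2 pos [ 0.4782 -0.0315  0.0868] zang -0.152 q6 -0.054 F [-1.6 -6.   3.2] M [-1.168 -0.097  0.109] e6 0.108 op 0.03330802498311671
```

Holding torque is 0.109 N m, the after-slip signature. Releasing and rising straight up.

Call:
jog_arm:
  moves:
    - {"delta_pos": [0,0,0],"rot": [0,0,0],"jaw": 0.0}
    - {"delta_pos": [0,0,0],"rot": [0,0,0],"jaw": 0.3}
    - {"delta_pos": [0,0,0],"rot": [0,0,0],"jaw": 0.3}
    - {"delta_pos": [0,0,0],"rot": [0,0,0],"jaw": 0.3}
    - {"delta_pos": [-1,0,0],"rot": [0,0,0],"jaw": 0.3}
    - {"delta_pos": [-3,0,0],"rot": [0,0,0],"jaw": 0.3}
    - {"delta_pos": [-4,0,0],"rot": [0,0,0],"jaw": 0.3}
    - {"delta_pos": [-4,0,0],"rot": [0,0,0],"jaw": 0.3}
    - {"delta_pos": [-3,0,0],"rot": [0,0,0],"jaw": 0.3}
    - {"delta_pos": [0,0,0],"rot": [0,0,0],"jaw": 0.3}

```text
t: 17.2
tool_pos: [0.4809, -0.0302, 0.2416]
ee_rot: [-0.033, 1.561, -0.188]
contact_force: [0.6, 0.5, -0.3]
opening: 0.0612
```

```bash
python3 -c "
from h import *;rep();p=snap('wrist','w11.png')
cv2.imwrite('pics/w11c.png',cv2.resize(p['pixels'][130:270,200:380],(720,560),interpolation=cv2.INTER_CUBIC)[:,:,::-1])"
```

```text
17.2 pos [ 0.4809 -0.0302  0.2416] zang -0.155 q6 -0.053 F [ 0.6  0.5 -0.3] M [ 0.005 -0.066 -0.007] e6 -0.003 op 0.0611853342057936
```

View pics/w11.png

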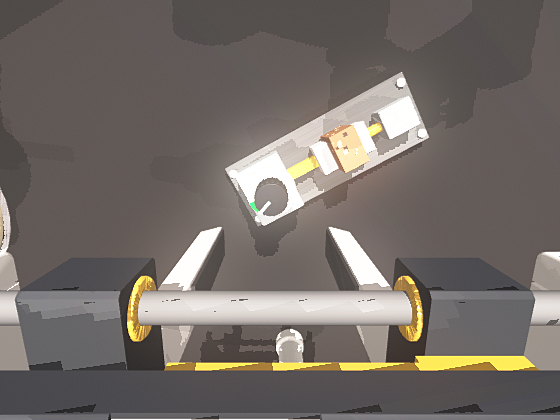

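View pics/w11c.png

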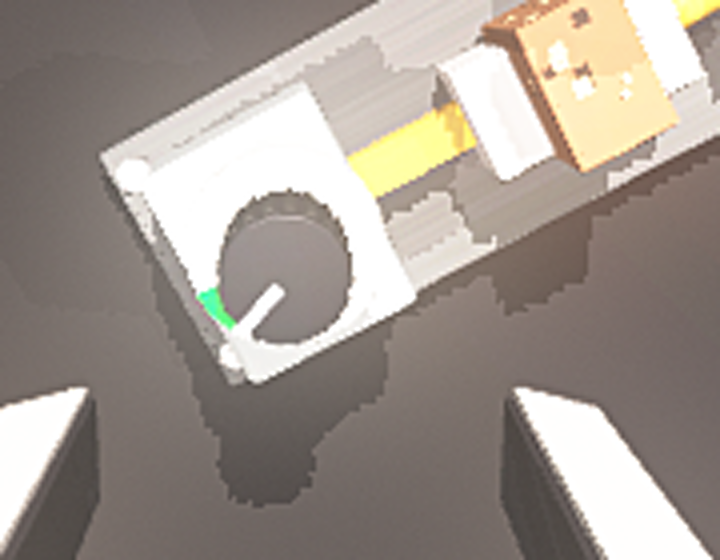

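The line end at crop (240,333) appears close to the green patch (218,308), but parallax matters here, so I'll measure the angles in 3D and also move aside for the top camera.

```bash
cat >> h.py <<'E'
def angs(p,T,ax=(.478,-.0296),zc=.080,zk=.120):
    # intersect pixel rays with known planes
    h,w=p['range_z'].shape;f=h/2/np.tan(np.radians(p['vertical_fov'])/2)
    v,u=np.mgrid[:h,:w];D=np.stack([(u-p['cx'])/f,(v-p['cy'])/f,np.ones((h,w))],-1)@T[:3,:3].T;O=T[:3,3]
    px=p['pixels'].astype(int);r,g,b=px[...,0],px[...,1],px[...,2]
    def plane(z): return (O+D*((z-O[2])/D[...,2])[...,None])[...,:2]
    C=plane(zc);K=plane(zk);zz=(O+D*p['range_z'][...,None])[...,2]
    rc=np.hypot(C[...,0]-ax[0],C[...,1]-ax[1]);rk=np.hypot(K[...,0]-ax[0],K[...,1]-ax[1])
    gm=(g>r+50)&(g>90)&(rc<.033);wm=(r>170)&(b>150)&(rk<.0165)&(abs(zz-zk)<.008)
    A=lambda P,m:(np.degrees(np.arctan2(P[m][:,1]-ax[1],P[m][:,0]-ax[0])))
    un=lambda a:np.degrees(np.unwrap(np.radians(a)))
    km=(abs(zz-zk)<.006)&(rk<.025);cm=(abs(zz-zc)<.005)&(rc<.035)
    print('knob c',cv2.minEnclosingCircle(K[km].astype(np.float32)*1000),'collar c',cv2.minEnclosingCircle(C[cm].astype(np.float32)*1000) if cm.sum()>5 else None)
    ga=A(C,gm); kc=np.array(cv2.minEnclosingCircle(K[km].astype(np.float32))[0])
    print('green n',gm.sum(),np.percentile((ga+360)%360,[0,5,50,95,100]).round(1),'r',np.percentile(rc[gm],[0,50,100]).round(4))
    W=K[wm];print('white n',wm.sum())
    if wm.sum()>3:
        W=W[np.hypot(*(W-kc).T)>.002];d=W-kc;print('white ang about knob c',np.percentile((np.degrees(np.arctan2(d[:,1],d[:,0]))+360)%360,[5,50,95]).round(1),'mean dir',(np.degrees(np.arctan2(*d.mean(0)[::-1]))+360)%360)
    k=((b<70)&(r<70)&(g<70)&cm&(rc>.019));print('dark on collar',k.sum(),np.round((A(C,k)+360)%360,0)[:15])
E
python3 -c "
from h import *
s=env.read_state();p=env.capture('wrist');angs(p,Tcam(p,s))"
```

```text
knob c ((477.22100830078125, -29.23166847229004), 17.97768211364746) collar c ((477.2217102050781, -29.018585205078125), 27.87888526916504)
green n 48 [198.8 199.3 209.8 224.7 227.2] r [0.022  0.0261 0.0282]
white n 74
white ang about knob c [ 75.  223.1 283.6] mean dir 223.12592449923292
dark on collar 0 []
```

Call:
jog_arm:
  moves:
    - {"delta_pos": [-1,0,-2],"rot": [0,0,0],"jaw": 0.3}
    - {"delta_pos": [-1,0,-4],"rot": [0,0,0],"jaw": 0.3}
    - {"delta_pos": [0,0,-4],"rot": [0,0,0],"jaw": 0.3}
    - {"delta_pos": [0,0,-4],"rot": [0,0,0],"jaw": 0.3}
    - {"delta_pos": [0,0,-4],"rot": [0,0,0],"jaw": 0.3}
    - {"delta_pos": [0,0,0],"rot": [0,0,0],"jaw": 0.3}
    - {"delta_pos": [0,0,0],"rot": [0,0,0],"jaw": 0.3}

```text
t: 18.0
tool_pos: [0.2994, -0.0017, 0.2556]
ee_rot: [3.026, 1.57, 2.871]
contact_force: [-0.1, -0.7, 0.4]
opening: 0.0611
```

```bash
python3 -c "
from h import *
s=env.read_state();rep();p=snap('wrist','w12.png');angs(p,Tcam(p,s))
for n in ['top','scene']:
  p=snap(n,n+'12.png');print(n);angs(p,Tcam(p,s))
  b=dict(top=(235,270,260,300),scene=(175,225,245,295))[n];q=p['pixels'][b[0]:b[1],b[2]:b[3]]
  cv2.imwrite('pics/'+n+'12c.png',cv2.resize(q,None,fx=12,fy=12,interpolation=cv2.INTER_CUBIC)[:,:,::-1])"
```

```text
18.0 pos [ 0.2994 -0.0017  0.2556] zang -0.155 q6 -0.085 F [-0.1 -0.7  0.4] M [-0.037 -0.102  0.042] e6 -0.006 op 0.061138530239640734
knob c ((475.109130859375, -28.22001838684082), 18.152563095092773) collar c ((475.3785705566406, -28.463762283325195), 28.19133949279785)
green n 88 [198.4 199.9 214.4 230.3 232.1] r [0.0199 0.0244 0.0284]
white n 51
white ang about knob c [222.9 234.4 271.6] mean dir 234.7040563314643
dark on collar 5 [240. 242. 242. 243. 242.]
top
knob c ((477.9918518066406, -28.4006290435791), 17.127273559570312) collar c ((478.3757629394531, -28.725711822509766), 27.69636344909668)
green n 17 [201.6 203.5 216.4 231.5 234.4] r [0.0197 0.0247 0.0278]
white n 10
white ang about knob c [215.3 223.2 240.1] mean dir 224.81456341349804
dark on collar 0 []
scene
knob c ((482.05889892578125, -33.1146240234375), 19.578311920166016) collar c ((481.17523193359375, -32.802833557128906), 29.56879997253418)
green n 7 [216.1 217.8 228.6 235.4 236.5] r [0.0235 0.0272 0.0296]
white n 9
white ang about knob c [184.8 204.5 214.9] mean dir 203.55536696529512
dark on collar 0 []
```

View pics/top12c.png

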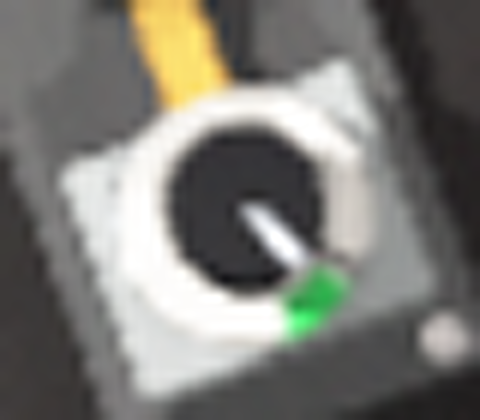

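View pics/scene12c.png

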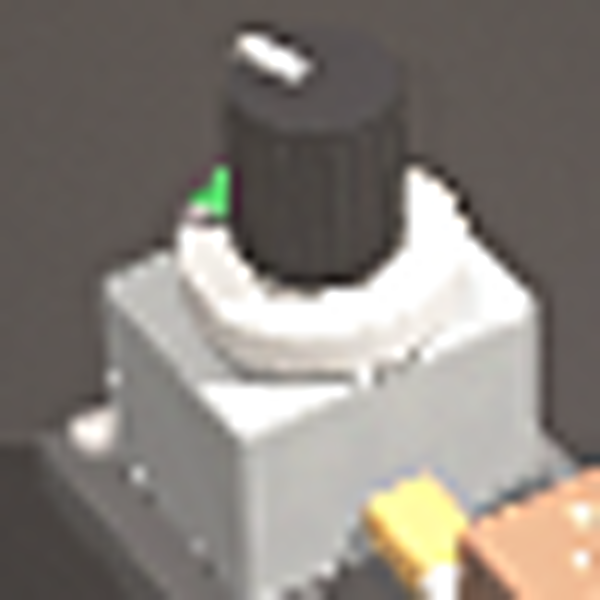

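View pics/w12.png

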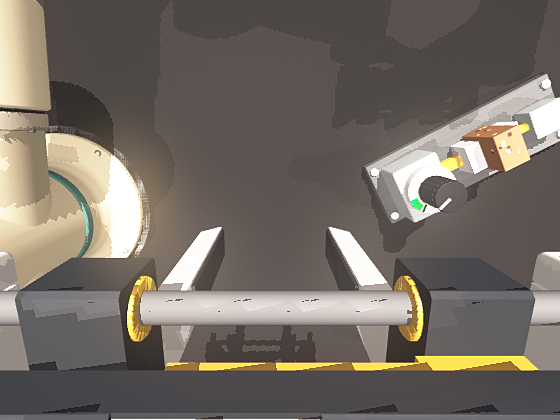

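Green runs over about 199–233°, and the black line is at about 242°. The white line is at 223–225°, but one view suggests 234°. I'll take a close wrist view to settle it.

Call:
jog_arm:
  moves:
    - {"delta_pos": [0,-3,0],"rot": [0,0,0],"jaw": 0.3}
    - {"delta_pos": [0,-4,0],"rot": [0,0,0],"jaw": 0.3}
    - {"delta_pos": [0,-1,3],"rot": [0,0,0],"jaw": 0.3}
    - {"delta_pos": [0,0,4],"rot": [0,0,0],"jaw": 0.3}
    - {"delta_pos": [0,0,4],"rot": [0,0,0],"jaw": 0.3}
    - {"delta_pos": [0,0,4],"rot": [0,0,0],"jaw": 0.3}
    - {"delta_pos": [3,0,3],"rot": [0,0,0],"jaw": 0.3}
    - {"delta_pos": [4,0,0],"rot": [0,0,0],"jaw": 0.3}
    - {"delta_pos": [4,0,0],"rot": [0,0,0],"jaw": 0.3}
    - {"delta_pos": [0,0,0],"rot": [0,0,0],"jaw": 0.3}
    - {"delta_pos": [0,0,0],"rot": [0,0,0],"jaw": 0.3}

```text
t: 19.25
tool_pos: [0.4663, -0.109, 0.146]
ee_rot: [2.941, 1.569, 2.786]
contact_force: [-0.1, 0.5, 0.7]
opening: 0.0612
```

```bash
python3 -c "
from h import *
s=env.read_state();rep();p=snap('wrist','w13.png');angs(p,Tcam(p,s))
import pickle;pickle.dump((dict(p),s),open('w13.pkl','wb'))"
```

```text
19.25 pos [ 0.4663 -0.109   0.146 ] zang -0.155 q6 -0.22 F [-0.1  0.5  0.7] M [-0.066 -0.09  -0.006] e6 -0.003 op 0.061236032564612755
knob c ((477.2490539550781, -30.42089080810547), 17.459081649780273) collar c ((477.5141906738281, -29.790807723999023), 27.763599395751953)
green n 206 [198.6 200.5 215.7 231.3 233.4] r [0.0199 0.0244 0.0281]
white n 142
white ang about knob c [ 44.8 216.8 234.2] mean dir 206.96205979340507
dark on collar 0 []
```

View pics/w13.png

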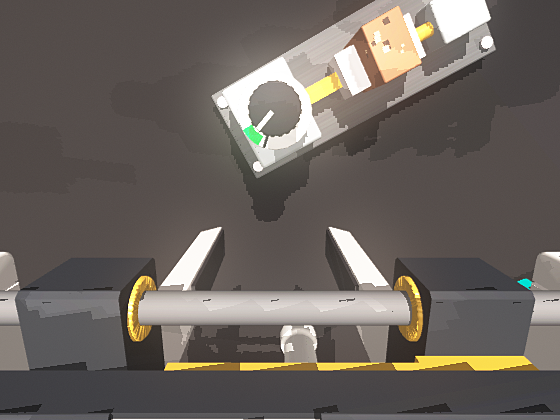

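Run:
```python
from h import *
import pickle
p,s=pickle.load(open('w13.pkl','rb'));T=Tcam(p,s)
cv2.imwrite('pics/w13c.png',cv2.resize(p['pixels'][70:160,230:320],(720,720),interpolation=cv2.INTER_CUBIC)[:,:500,::-1][:600])
h,w=p['range_z'].shape;f=h/2/np.tan(np.radians(p['vertical_fov'])/2);O=T[:3,3]
v,u=np.mgrid[:h,:w];D=np.stack([(u-p['cx'])/f,(v-p['cy'])/f,np.ones((h,w))],-1)@T[:3,:3].T
pl=lambda z:(O+D*((z-O[2])/D[...,2])[...,None])[...,:2]
zz=(O+D*p['range_z'][...,None])[...,2];print('knob z',np.median(zz[105:110,275:295]))
K=pl(.12);C=pl(.08);px=p['pixels'].astype(int)
m=(px.min(-1)>150)&(np.hypot(*(np.moveaxis(K,-1,0)-np.array([.4772,-.0304])[:,None,None]))<.0155)
print(np.argwhere(m).min(0),np.argwhere(m).max(0),m.sum())
n,l=cv2.connectedComponents(m.astype(np.uint8))
for i in range(1,n):
    k=l==i
    if k.sum()>8:
        P=K[k]*1000;L=cv2.fitLine(P.astype(np.float32),cv2.DIST_L2,0,.01,.01).ravel();print(k.sum(),P.mean(0),'dir',(np.degrees(np.arctan2(L[1],L[0]))+360)%360)
c0=np.array([.4775,-.0298]);r=np.hypot(*(np.moveaxis(C,-1,0)-c0[:,None,None]));a=(np.degrees(np.arctan2(C[...,1]-c0[1],C[...,0]-c0[0]))+360)%360
g=(px[...,1]>px[...,0]+50)&(r<.032);print('green',np.percentile(a[g],[0,3,97,100]))
b=(px.max(-1)<110)&(r>.0205)&(r<.027)&(a>190)&(a<290);print('black',b.sum(),np.percentile(a[b],[5,50,95]) if b.any() else '',np.argwhere(b).mean(0))
```

```text
knob z 0.11966775603938104
[110 257] [129 273] 118
118 [470.87440558 -35.58429306] dir 40.908997
green [198.5366163  199.84953694 232.56743366 234.18117893]
black 12 [242.49129325 243.63602908 244.77292942] [142.5 265. ]
```

View pics/w13c.png

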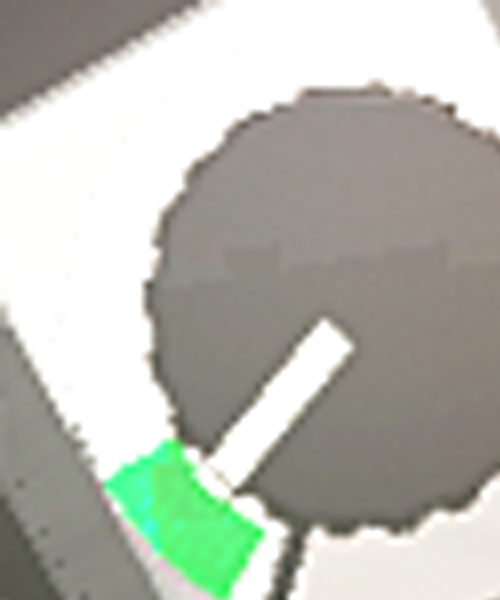

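The crop shows the white line at 221°, the black line at 243.6° and green over 199–233°. Slip is therefore about 22.7°, well inside the band, and the billet touches both jaws. Handing in.

```bash
python3 -c "
from h import *
p=env.capture('scene')
for t in ['jar','core','scope','billet']: print(t,[np.round(d['location'],3).tolist() for d in env.look_for(t,p)][:4])
rep();print(env.hand_in())"
```

```text
jar [[0.51, 0.275, 0.049]]
core [[0.628, 0.28, 0.047], [0.495, -0.031, 0.109]]
scope [[0.481, -0.275, 0.049]]
billet [[0.576, -0.002, 0.068], [0.68, -0.349, 0.048], [0.731, -0.262, 0.065]]
19.55 pos [ 0.4668 -0.1092  0.1482] zang -0.155 q6 -0.22 F [ 0.1 -0.3 -0.2] M [-0.012 -0.101 -0.037] e6 0.0 op 0.060860686936532626
the job is handed in; nothing more can be done
None
```

The brown billet is standing on the pocket floor, clamped between the jaws by its broad faces. The ratchet slipped, and the job was handed in at 19.6 s with the gripper open and touching nothing.

- **Placing:** the billet's top measured 77.5 mm above the bench before release, against 78 mm expected, so it is on the floor. The last close view shows it against both jaws.
- **Tightening:** I turned the knob clockwise about 2.55 rad in one grip. Torque rose from about 0.08 to about 0.28 N m at the slip. With the knob held still, I felt 0.109 N m turning it back, as expected after a slip.
- **Knob line:** the closest view puts the white line about 23° clockwise of the black line, inside the 10–45° green band. Coarser views put the slip at roughly 8–40°, because of parallax and stray bright pixels. I relied on the close view, where the line can be seen pointing into the green.
- **Bystanders:** the jar, core and microscope were found within 3 mm of their starting places. The red and turquoise blocks were still where they started.

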